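# Set a rental ski binding to the sole gauge

### The arm

A 6-joint arm with a two-finger parallel gripper is mounted at the origin on the work surface. World frame = base frame: x ahead of the robot, y to its left, z up, the work surface at z = 0. Lengths are in m, angles in rad, forces in N, time in s.
With the tool pointing down it reaches from about 0.25 to 0.85 m from the base axis. Payload 12.5 kg.
Tool frame: the origin (TCP) lies midway between the tips of the shut fingers; the grasp point (between the pads) lies 19 mm behind it (arm.grasp_offset is the distance from the TCP to the grasp point, in m); z points along the fingers, y is the line along which they close (so a half turn about z gives the same grasp; the last joint's range is limited). The gripper opens to 93 mm and grips with 3 to 60 N. Pads are 15 mm wide; open, the fingers measure 128 mm over their backs; the gripper's body (75 mm by 188 mm) begins 65 mm behind the grasp point.
Start: joints at [1.05, 0.351, 1.652, -0, 1.139, -0.085], TCP at [0.232, 0.499, 0.219] pointing down, gripper open.
Joint ranges: [-2.75, 2.75], [-0.79, 2.1], [0.01, 2.65], [-1.57, 4.71], [0.07, 3.14], [-2.87, 2.87]. Speed limits (rad/s): [2.22, 2.22, 2.79, 3.14, 3.14, 3.14].

### API

Orientations are given as a unit quaternion [x, y, z, w].
In Python, from station import arm, get_image, outline_of gives the robot as it stands.
- The arm moves only by the tool apply_moves, never from a script. Its argument "plan" is one flat list of numbers, 5 for each row, row after row: the shift along the tool's x, y, z in cm, then the turn about the tool's z in degrees, then the opening in per cent of the stroke, from 0 (shut) to 100 (fully open). A call has 1 to 20 rows; each row is the pose to reach, as a shift and turn from the pose commanded when the call began, along the tool's axes at that moment; what a row does not reach only later rows make up. A row lasts 1/10 s, in which the tool goes at most 50 mm and 8.59 degrees, less where a joint would pass 70% of its speed; a pose out of reach is approached as far as the arm can. A call with a gripper value outside its range is refused whole. The fingers move at their own pace and stop on an object; the grip force is fixed at half the most. Time passes only in rows, so rows that repeat a pose let the fingers close. It gives the time, the measured TCP pose, the force, the opening and the grip force at its end, in the units of the state.
- arm.sense(): the state, without advancing time (a new reading comes with each control period).
- get_image(name): name is "scene" or "side" or "wrist"; returns a dict with "color" (480x640x3 uint8, blue, green, red), "range_z" (480x640 float32, m along the optical axis (not along the pixel's ray), 0 where there is no reading), "mtx" (3x3 intrinsics, pixels), "eye" and "rotation" of the camera in the world. Camera axes: x right, y down, z forward; pixel columns grow to the right and rows downward; lengths in m; the calibration is good to about 2 mm. The wrist camera is an equidistant fisheye: a pixel r from the principal point sees the ray r / f radians off the axis. A picture is of the moment at which its call begins.
- arm.close_job(): hands the job in; it is judged then, once.
Trained networks look in the newest picture that a camera, given by its name, has taken for a name from the list of things; names that differ only in an ending like _2 or _b are one class to them, and where a whole thing is asked for, a point or a joint stands for the part that bears it (a point fixed in the world has none). Each returns a list of dicts, best first, with "confidence" (0 to 1); they miss things now and then, are a little off and sometimes report something else, mostly with a low value. They report only what shows in the picture. A call takes as long as a camera call. They do not tell look-alikes from the thing itself.
- outline_of(camera, target): "region" (480x640 bool, what is visible of it) and "centre" ([column, row] in pixels, amid what is visible of it).
The state is a dict: "t": time; "joint_positions": joint angles; "qvel": joint speeds; "tau": joint torques, N m; "ee_pos": TCP position; "ee_rot": TCP orientation; "contact_force": force on the tool from outside, world axes, zero at the start; "wrist_torque": the same for the moment, N m; "gripper_width": opening from 0.0 (shut) to 1.0 (fully open); "finger_force": force on a finger pad.
Only numpy, scipy, OpenCV 4.12 (cv2) and the standard library are available. Lean on these libraries where they do the work, as an engineer would, in place of code of your own. Each camera call takes 0.05 s, during which the arm holds its last target. There are 200 camera calls.

### The job

Fit this rental ski's binding to the boot-sole gauge: lift the heel piece's release bar, slide the heel piece towards the toe piece and let the bar drop fully into the closest notch that still leaves room for the gauge. The gauge must end up let go, lying flat and straight on the base plate between the toe and heel pieces, its round end at the toe piece. Leave the other things on the bench where they are.

Things in the scene. Friction and masses are not known exactly. Their poses are not given: they have to be found in the camera images.
- toe_stop (a point): Toe piece: black and grey block fixed on the ski, 62 mm wide, 48 high, 55 long plus a spring barrel. Point: middle of its flat stop face, which looks along +y to the heel piece, 5 mm above the base plate. Its axes are the ski's: y along the ski from toe to heel, x across, z up. The black base plate on the ski is 60 mm wide, its flat top 70 mm above the bench.
- heel_face (a point): Heel piece: block 60 mm wide, 60 long, top 146 mm above the bench, then an open aluminium frame 80 mm wide, reaching 152 mm behind this face, top 82 mm above the bench. Point: middle of its flat front face, which looks along -y to the toe piece, 75 mm above the bench; axes as the toe piece. Gap = y of this point in toe_stop. Slides only along the ski, friction about 1 N.
- heel (a joint): Slide of the heel piece along the ski, m: grows away from the toe piece, 0 to 0.18. A fixed ladder rack of steel rungs lies under its frame; the notches between rungs are at 0, 0.02, 0.04 .. 0.18, about 1.5 mm of play either way in each. It cannot leave a notch unless the release bar is up.
- bar_mid (a point): Release bar: hoop of 10 mm steel rod standing on the rear frame, 115 mm behind the heel face, 55 mm behind the block. Point: middle of its level top, which runs across the ski, 59 mm free between the legs, centre 118 mm above the bench when down. Lifts straight up against a spring, 7 to 11 N; drops when let go. Its lower crosspiece catches in the notches; let go over a rung it slides off into the nearer one.
- bar (a joint): Lift of the release bar, m: 0 fully down (caught in a notch), clear of the rungs above 0.013, end stop 0.028. Let go within about 1 mm of the middle of a rung it may stay standing on it (reads 0.003 to 0.012) until the heel piece is nudged.
- gauge: Boot-sole gauge, loose, about 250 g: flat grey laminate sole 220 mm long (its y), 56 wide, 10 thick; the round end (radius 28) at -y is the toe, the square end at +y the heel. Along its middle stands a brown wooden grip rib 22 mm wide (x), 100 long (y), top 44 mm above the underside. Origin: centre of the underside, midway along its length.
- gauge_toe (a point): Tip of the gauge's round toe end, at its underside, 110 mm to -y of its origin.
- tape: Bystander: roll of masking tape lying flat, 110 mm across, 38 high. Origin at its underside, at the middle.
- driver: Bystander: screwdriver lying flat, 190 mm long. Origin at its underside.
- waxbox: Bystander: black carton 75 x 110 x 120 mm high. Origin at its underside, at the middle.
- waxbar: Bystander: white block of wax 45 x 100 x 28 mm. Origin at its underside, at the middle.
- brush: Bystander: wooden brush lying bristles down, 60 x 130 x 40 mm. Origin at its underside, at the middle.
- jar: Bystander: lidded jar, 64 mm across, 75 high. Origin at its underside, at the middle.
- can: Bystander: tin can, 66 mm across, 150 high. Origin at its underside, at the middle.
Mind the look-alikes: they are no part of the job. Several things look just like the gauge: the one meant starts farthest to the robot's left.

How it is judged:
By the outcome, as a careful person would: the job done as asked, in the order asked, and still so for the second after the job is handed in, with the robot touching nothing.
It also fails if it takes over 54 s, if anything falls off the work surface, if the arm or the gripper's body presses on something with over 40 N, if the wrist force passes 120 N, or if a joint passes its speed limit or range.

## Working session

There is one attempt and no reset: what is moved stays moved. The work goes in short steps, Python scripts to look and compute and a tool call to move; the robot and the scene stay as the last step left them, time stands still between calls to the robot, and variables do not carry over. Pictures are saved under pics/ and viewed, at most 10 in all, crops included, and the job is handed in when it is done.

Besides the shell and the picture viewer there is one more tool, called after ">>>" by a JSON object that holds its "method" and its "body", one argument or row to a line. apply_moves: Moves the arm, as the interface text tells. Its arguments: {"type":"object","properties":{"plan":{"type":"array","items":{"type":"number"}}},"required":["plan"]}

```bash
mkdir -p pics; ls; cat > h.py <<'E'
import numpy as np, cv2
from station import arm,get_image,outline_of
def cloud(im):
    K=im["mtx"];z=im["range_z"];v,u=np.mgrid[:480,:640]
    p=np.stack([(u-K[0,2])/K[0,0]*z,(v-K[1,2])/K[1,1]*z,z],-1)
    w=p@np.array(im["rotation"]).T+np.array(im["eye"])
    w[z==0]=np.nan
    return w
E
python3 - <<'E'
from h import *
for c in ["scene","side"]:
    im=get_image(c); cv2.imwrite(f"pics/{c}0.png",im["color"]); np.savez(f"{c}0.npz",w=cloud(im),c=im["color"])
    print(c,im["eye"],im["mtx"][0])
    w=cloud(im)
    for t in ["gauge","heel_face","bar_mid","toe_stop","tape","waxbox","can"]:
        for o in outline_of(c,t):
            q=w[o["region"]]; q=q[~np.isnan(q[:,0])]
            print(t,round(o["confidence"],2),np.round(o["centre"]),np.round(np.median(q,0),3) if len(q) else None, np.round(np.percentile(q,[2,98],axis=0),3).tolist() if len(q) else None)
print(arm.sense())
E
```

```text
picsTraceback (most recent call last):
  File "<stdin>", line 3, in <module>
  File "h.py", line 6, in cloud
    w=p@np.array(im["rotation"]).T+np.array(im["eye"])
      ~^~~~~~~~~~~~~~~~~~~~~~~~~~~
ValueError: matmul: Input operand 1 has a mismatch in its core dimension 0, with gufunc signature (n?,k),(k,m?)->(n?,m?) (size 4 is different from 3)
```

Rotation is a quaternion.

```bash
sed -i 's/np.array(im\["rotation"\]).T/R.from_quat(im["rotation"]).as_matrix().T/; 1a from scipy.spatial.transform import Rotation as R' h.py
python3 - <<'E'
from h import *
for c in ["scene","side"]:
    im=get_image(c); cv2.imwrite(f"pics/{c}0.png",im["color"]); 
    w=cloud(im); np.savez(f"{c}0.npz",w=w,c=im["color"])
    print(c,im["eye"],im["mtx"][0])
    for t in ["gauge","heel_face","bar_mid","toe_stop","tape","waxbox","can"]:
        for o in outline_of(c,t):
            q=w[o["region"]]; q=q[~np.isnan(q[:,0])]
            print(t,round(o["confidence"],2),np.round(o["centre"]),np.round(np.median(q,0),3) if len(q) else None, np.round(np.percentile(q,[2,98],axis=0),3).tolist() if len(q) else None)
print(arm.sense())
E
```

```text
scene [1.28406106 0.3056269  1.21891328] [527.35107478   0.         326.94221946]
gauge 0.94 [339. 178.] [ 0.2   -0.288  0.014] [[0.119, -0.374, 0.003], [0.268, -0.209, 0.048]]
gauge 0.81 [222. 173.] [ 0.368 -0.641  0.014] [[0.258, -0.696, 0.003], [0.454, -0.597, 0.048]]
gauge 0.66 [347. 235.] [ 0.398 -0.153  0.013] [[0.352, -0.264, 0.001], [0.426, -0.058, 0.048]]
heel_face 0.81 [443. 322.] [0.589 0.217 0.086] [[0.532, 0.156, 0.052], [0.612, 0.303, 0.149]]
bar_mid 0.61 [250. 296.] [ 0.756 -0.234  0.119] [[0.714, -0.278, 0.004], [0.774, -0.216, 0.154]]
bar_mid 0.55 [467. 326.] [0.578 0.268 0.122] [[0.537, 0.264, 0.067], [0.611, 0.273, 0.127]]
toe_stop 0.74 [288. 246.] [ 0.572 -0.24   0.111] [[0.482, -0.313, 0.004], [0.598, -0.216, 0.122]]
tape 0.75 [420. 266.] [0.422 0.091 0.034] [[0.365, 0.038, 0.0], [0.473, 0.143, 0.043]]
waxbox 0.66 [305. 335.] [ 0.786 -0.054  0.117] [[0.733, -0.117, 0.007], [0.807, -0.008, 0.125]]
can 0.74 [249. 294.] [ 0.756 -0.234  0.118] [[0.716, -0.274, 0.007], [0.774, -0.216, 0.154]]
can 0.44 [418. 396.] [0.768 0.238 0.04 ] [[0.712, 0.182, 0.003], [0.821, 0.2
[... 867 characters left out ...]
s': array([ 1.05039202e+00,  3.50706382e-01,  1.65179438e+00,  3.63765464e-05,
        1.13909950e+00, -8.45734329e-02]), 'qvel': array([ 7.20537947e-04, -9.73900976e-04,  3.52098536e-04, -1.50544952e-03,
       -9.51980451e-04, -8.72315098e-05]), 'tau': array([-1.23267575e-03, -4.97242641e+01, -2.85482311e+01,  6.99004694e-02,
        2.19180726e-02,  2.21346636e-05]), 'ee_pos': array([0.2321399 , 0.49859723, 0.2186312 ]), 'ee_rot': array([ 2.16202262e-01,  9.76348596e-01,  1.29183298e-06, -1.69021573e-05]), 'contact_force': array([-0.27033241, -0.64617109, -0.0198552 ]), 'wrist_torque': array([-0.03086329,  0.04029137, -0.051649  ]), 'finger_force': 0.0, 'gripper_width': 1.000574548141454}
```

View pics/scene0.png

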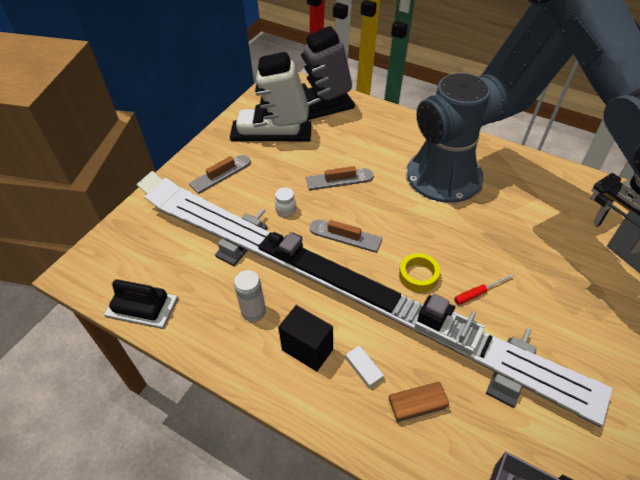

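View pics/side0.png

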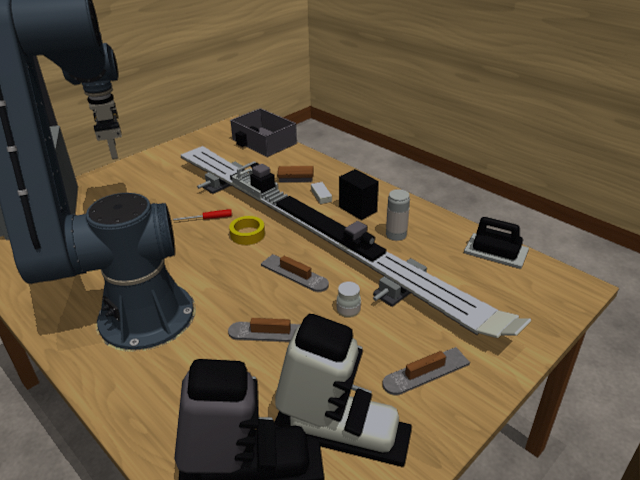

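The scene view shows three look-alike gauges. The one farthest left (+y) is at pixel (345,235), with its round end at (318,228) towards the toe piece. The toe piece is at (282,245), the heel block at (435,308) and the release bar at about (467,326). The side view agrees. Next I'll fit the geometry.

```bash
cat > fit.py <<'E'
from h import *
def rect(q):
    (c,s,a)=cv2.minAreaRect((q[:,:2]*1000).astype(np.float32)); return np.round(c,1),np.round(s,1),round(a,1)
for c in ["scene","side"]:
    w=np.load(c+"0.npz")["w"].reshape(-1,3); w=w[~np.isnan(w[:,0])]
    def box(x0,x1,y0,y1,z0,z1):
        return w[(w[:,0]>x0)&(w[:,0]<x1)&(w[:,1]>y0)&(w[:,1]<y1)&(w[:,2]>z0)&(w[:,2]<z1)]
    print(c)
    for n,b in dict(sole=(.32,.46,-.3,-.03,.006,.016),rib=(.32,.46,-.3,-.03,.036,.055),heeltop=(.45,.68,.1,.4,.136,.155),
      toetop=(.45,.66,-.4,-.15,.105,.13),bar=(.45,.68,.23,.32,.112,.132),plate=(.45,.68,-.2,.06,.063,.076)).items():
        q=box(*b); print(n,len(q),*(rect(q) if len(q)>4 else []),np.round(np.median(q,0),4) if len(q) else "", np.round(np.percentile(q,[2,98],axis=0),3).tolist() if len(q) else "")
    # plate centreline
    q=box(.45,.68,-.2,.08,.063,.076)
    for y in np.arange(-.2,.08,.04):
        s=q[abs(q[:,1]-y)<.006]
        if len(s): print(round(y,2),np.round(np.percentile(s[:,0],[2,50,98]),4),np.round(np.median(s[:,2]),4))
    for x in (.55,.56,.57,.58):
        s=box(x-.004,x+.004,-.3,.32,.06,.16); s=s[s[:,1].argsort()]
        print(x,[(round(y*1000),round(z*1000)) for _,y,z in s[::max(1,len(s)//45)]])
E
python3 fit.py
```

```text
scene
sole 829 [ 390.1 -165. ] [137.2 269.5] 0.2 [ 0.4002 -0.143   0.0109] [[0.341, -0.27, 0.006], [0.445, -0.053, 0.015]]
rib 247 [ 391.5 -164. ] [ 27.3 100.1] 7.6 [ 0.3934 -0.1615  0.0443] [[0.376, -0.211, 0.037], [0.407, -0.115, 0.05]]
heeltop 415 [570.6 195.4] [62.3 48.3] 87.6 [0.5737 0.1935 0.146 ] [[0.551, 0.166, 0.138], [0.593, 0.225, 0.151]]
toetop 427 [ 563.8 -256.6] [84.1 71.4] 87.4 [ 0.5684 -0.2404  0.1167] [[0.533, -0.295, 0.106], [0.598, -0.217, 0.123]]
bar 128 [571.5 267.9] [ 9.9 80.3] 89.2 [0.576  0.2681 0.1224] [[0.535, 0.263, 0.114], [0.61, 0.273, 0.127]]
plate 1879 [566.8 -70. ] [260.2  64.6] 89.4 [ 0.5686 -0.0628  0.071 ] [[0.537, -0.195, 0.065], [0.596, 0.056, 0.075]]
-0.2 [0.5365 0.5667 0.5926] 0.0711
-0.16 [0.5362 0.5699 0.5955] 0.0708
-0.12 [0.5353 0.5659 0.5955] 0.0713
-0.08 [0.5372 0.568  0.5957] 0.0711
-0.04 [0.5375 0.5689 0.5965] 0.0709
0.0 [0.5393 0.5686 0.5962] 0.0708
0.04 [0.5388 0.5715 0.5977] 0.0712
0.08 [0.5398 0.5729 0.5992] 0.0708
0.55 [(-292, 110), (-269, 97), (-242, 120), (-230, 117), (-219, 88), (-218, 83), (-211, 70), (-200, 74), (-188, 72), (-1
[... 4710 characters left out ...]
 142), (186, 142), (201, 143), (218, 139), (263, 124), (275, 67), (292, 84), (300, 75)]
0.58 [(-299, 67), (-260, 111), (-256, 110), (-252, 117), (-246, 116), (-235, 120), (-226, 114), (-178, 70), (-167, 64), (-158, 65), (-152, 68), (-142, 68), (-134, 70), (-122, 67), (-113, 68), (-105, 68), (-93, 72), (-83, 73), (-75, 67), (-61, 62), (-48, 68), (-35, 71), (-24, 67), (-13, 68), (-1, 69), (9, 67), (19, 69), (29, 69), (39, 70), (55, 70), (66, 66), (83, 66), (98, 68), (121, 65), (134, 66), (150, 76), (151, 121), (154, 115), (156, 99), (158, 64), (160, 101), (163, 121), (166, 135), (168, 121), (172, 132), (179, 145), (193, 146), (203, 146), (261, 117), (267, 122), (279, 66), (293, 69), (306, 76)]
```

```bash
cat >> h.py <<'E'
def plan_to(x,y,z,yawdeg):
    "shift (cm) along the tool axes and turn so that tool y is at world yaw (mod 180)"
    s=arm.sense(); Rt=R.from_quat(s["ee_rot"]).as_matrix()
    d=Rt.T@(np.array([x,y,z])-s["ee_pos"])*100
    cur=np.degrees(np.arctan2(Rt[1,1],Rt[0,1])); t=-(yawdeg-cur); t=(t+90)%180-90
    print("shift cm",np.round(d,2),"turn",round(t,1),"yaw",round(cur,1),"t",s["t"],"pos",np.round(s["ee_pos"],4),"j6",round(s["joint_positions"][5],2))
E
python3 -c "
from h import *
plan_to(.5705,.267,.20,89)"
```

```text
shift cm [-40.45  -6.71   1.86] turn -24.0 yaw 65.0 t 0.85 pos [0.2321 0.4986 0.2186] j6 -0.08
```

>>> {"method": "apply_moves", "body": {
  "plan": [-40.4, -6.7, 1.9, -24, 40, -40.4, -6.7, 1.9, -24, 40, -40.4, -6.7, 1.9, -24, 40, -40.4, -6.7, 1.9, -24, 40, -40.4, -6.7, 1.9, -24, 40, -40.4, -6.7, 1.9, -24, 40, -40.4, -6.7, 1.9, -24, 40, -40.4, -6.7, 1.9, -24, 40, -40.4, -6.7, 1.9, -24, 40, -40.4, -6.7, 1.9, -24, 40, -40.4, -6.7, 1.9, -24, 40, -40.4, -6.7, 1.9, -24, 40, -40.4, -6.7, 1.9, -24, 40]
}}

```text
t: 2.15
ee_pos: [0.5693, 0.2682, 0.1999]
ee_rot: [0.008, 1.0, 0.0, 0.0]
contact_force: [0.6, 0.7, -0.3]
gripper_width: 0.401
finger_force: 0.0
```

```bash
python3 - <<'E'
from h import *
im=get_image("wrist"); cv2.imwrite("pics/w1.png",im["color"])
K=im["mtx"]; print(K, im["eye"],im["rotation"])
z=im["range_z"]; print(np.percentile(z[z>0],[1,50,99]))
v,u=np.mgrid[:480,:640]; a=(u-K[0,2])/K[0,0]; b=(v-K[1,2])/K[1,1]; r=np.hypot(a,b)+1e-9
t=np.tan(np.minimum(r,1.45))/r
p=np.stack([a*t*z,b*t*z,z],-1); w=p@R.from_quat(im["rotation"]).as_matrix().T+im["eye"]; w[z==0]=np.nan
np.savez("w1.npz",w=w)
w=w.reshape(-1,3);w=w[~np.isnan(w[:,0])]
def box(x0,x1,y0,y1,z0,z1): return w[(w[:,0]>x0)&(w[:,0]<x1)&(w[:,1]>y0)&(w[:,1]<y1)&(w[:,2]>z0)&(w[:,2]<z1)]
for n,b in dict(bar=(.5,.65,.24,.30,.114,.13),heeltop=(.5,.65,.1,.25,.136,.155),heelface=(.5,.65,.12,.18,.09,.13),toeface=(.5,.65,-.24,-.19,.08,.11)).items():
    q=box(*b); print(n,len(q),np.round(np.percentile(q,[2,50,98],axis=0),4).tolist() if len(q) else "")
plan_to(.5705,.267,.099,89)
E
```

```text
[[371.64829954   0.         325.43368856]
 [  0.         371.64829954 241.05954792]
 [  0.           0.           1.        ]] [0.50336715 0.26941619 0.36509744] [0.70714896 0.69634072 0.08599253 0.08749422]
[0.05052946 0.31355968 0.40030376]
bar 1602 [[0.5346, 0.2637, 0.118], [0.5696, 0.2687, 0.1212], [0.6076, 0.2736, 0.123]]
heeltop 5366 [[0.5485, 0.1685, 0.1388], [0.5688, 0.1961, 0.1444], [0.5911, 0.226, 0.1463]]
heelface 651 [[0.5404, 0.1548, 0.092], [0.5446, 0.1662, 0.1189], [0.5851, 0.1795, 0.1268]]
toeface 0 
shift cm [-0.11 -0.12 10.09] turn 0.1 yaw 89.1 t 2.2 pos [0.5694 0.2682 0.1999] j6 -1.19
```

View pics/w1.png

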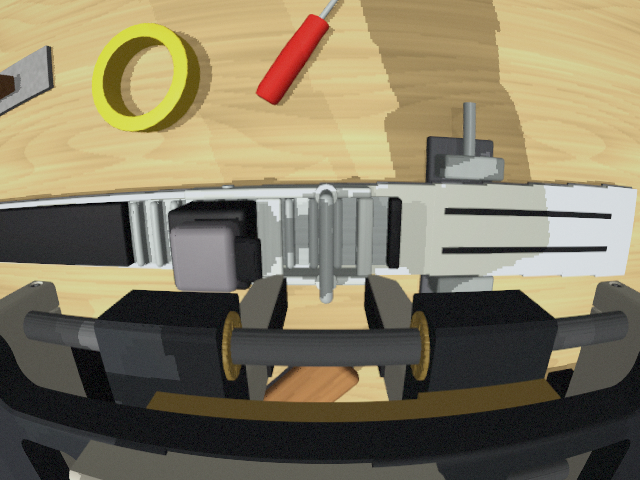

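The wrist view shows the bar at (327,245), midway between the fingers at (265,320) and (385,320). The rungs are at (135–160,235) and (290–365,235). The measured bar point, (0.570, 0.2687), agrees with the scene camera. I'll descend and grip.

>>> {"method": "apply_moves", "body": {
  "plan": [0, 0, 3, 0, 40, 0, 0, 6, 0, 40, 0, 0, 8, 0, 40, 0, 0, 9.5, 0, 40, 0, 0, 10.1, 0, 40, 0, 0, 10.1, 0, 40, 0, 0, 10.1, 0, 20, 0, 0, 10.1, 0, 0, 0, 0, 10.1, 0, 0, 0, 0, 10.1, 0, 0, 0, 0, 10.1, 0, 0, 0, 0, 10.1, 0, 0]
}}

```text
t: 3.4
ee_pos: [0.5703, 0.2674, 0.0991]
ee_rot: [0.008, 1.0, 0.0, 0.0]
contact_force: [-0.4, -0.7, 4.9]
gripper_width: 0.094
finger_force: 30.0
```

>>> {"method": "apply_moves", "body": {
  "plan": [0, 0, -0.5, 0, 0, 0, 0, -1.0, 0, 0, 0, 0, -1.5, 0, 0, 0, 0, -2.0, 0, 0, 0, 0, -2.0, 0, 0, 0, 0, -2.0, 0, 0]
}}

```text
t: 4.0
ee_pos: [0.5701, 0.2672, 0.1184]
ee_rot: [0.008, 1.0, -0.0, 0.0]
contact_force: [5.1, 0.3, -9.6]
gripper_width: 0.091
finger_force: 30.0
```

```bash
python3 - <<'E'
from h import *
im=get_image("wrist"); z=im["range_z"];K=im["mtx"]
for o in outline_of("wrist","bar_mid")[:2]: print(o["confidence"],o["centre"])
s=arm.sense(); y=s["ee_pos"]; print(y)
plan_to(y[0]-.0024,y[1]-.14,y[2],89)
E
```

```text
0.57 [325.0, 273.5]
[0.57013231 0.2671721  0.11826457]
shift cm [  0. -14.   0.] turn 0.0 yaw 89.0 t 4.1 pos [0.5701 0.2672 0.1183] j6 -1.19
```

>>> {"method": "apply_moves", "body": {
  "plan": [0, -1, 0, 0, 0, 0, -2, 0, 0, 0, 0, -3.5, 0, 0, 0, 0, -5, 0, 0, 0, 0, -6.5, 0, 0, 0, 0, -8, 0, 0, 0, 0, -9.5, 0, 0, 0, 0, -11, 0, 0, 0, 0, -12, 0, 0, 0, 0, -13, 0, 0, 0, 0, -13.6, 0, 0, 0, 0, -14, 0, 0, 0, 0, -14, 0, 0, 0, 0, -14, 0, 0, 0]
}}

```text
t: 5.5
ee_pos: [0.5681, 0.1272, 0.1185]
ee_rot: [0.009, 1.0, 0.0, 0.0]
contact_force: [6.4, -0.0, -9.4]
gripper_width: 0.099
finger_force: 30.0
```

```bash
cat > gap.py <<'E'
from h import *
import sys
n=sys.argv[1]
for c in ["scene","side"]:
    im=get_image(c); cv2.imwrite(f"pics/{c}{n}.png",im["color"]); w=cloud(im)
    np.savez(f"{c}{n}.npz",w=w); w=w.reshape(-1,3); w=w[~np.isnan(w[:,0])]
    def box(x0,x1,y0,y1,z0,z1): return w[(w[:,0]>x0)&(w[:,0]<x1)&(w[:,1]>y0)&(w[:,1]<y1)&(w[:,2]>z0)&(w[:,2]<z1)]
    for k,b in dict(bar=(.5,.65,.10,.16,.108,.16),heeltop=(.5,.65,-.02,.12,.138,.152),heelface=(.555,.575,-.02,.06,.08,.13),toeface=(.5,.6,-.24,-.19,.08,.105)).items():
        q=box(*b); print(c,k,len(q),np.round(np.percentile(q,[2,50,98],axis=0),4).tolist() if len(q) else "")
print(arm.sense()["contact_force"],arm.sense()["ee_pos"])
E
python3 gap.py 2
```

```text
scene bar 205 [[0.5641, 0.1086, 0.1113], [0.5772, 0.1269, 0.1414], [0.6078, 0.146, 0.1588]]
scene heeltop 341 [[0.5514, 0.0256, 0.1392], [0.5737, 0.0551, 0.1455], [0.5907, 0.1137, 0.1507]]
scene heelface 13 [[0.5568, 0.0118, 0.1166], [0.5667, 0.0153, 0.1216], [0.5736, 0.0175, 0.125]]
scene toeface 106 [[0.5344, -0.2367, 0.0804], [0.5784, -0.219, 0.0915], [0.5982, -0.2161, 0.1047]]
side bar 190 [[0.5282, 0.1034, 0.1126], [0.5602, 0.1223, 0.1378], [0.6029, 0.1431, 0.1596]]
side heeltop 172 [[0.5431, 0.022, 0.1384], [0.5622, 0.0513, 0.1433], [0.5861, 0.1184, 0.1494]]
side heelface 80 [[0.5557, 0.0078, 0.0815], [0.5646, 0.0139, 0.1108], [0.5744, 0.0287, 0.1296]]
side toeface 31 [[0.5253, -0.2391, 0.081], [0.5306, -0.2289, 0.0967], [0.5374, -0.2188, 0.1045]]
[ 6.51119146e+00 -5.47105213e-04 -1.03322523e+01] [0.56806738 0.12723355 0.11846469]
```

Gap is now about 0.230 m. I'll lower the bar, let go and retreat.

>>> {"method": "apply_moves", "body": {
  "plan": [0, 0, 0.5, 0, 0, 0, 0, 1.0, 0, 0, 0, 0, 1.5, 0, 0, 0, 0, 1.9, 0, 0, 0, 0, 1.9, 0, 0, 0, 0, 1.9, 0, 40, 0, 0, 1.9, 0, 40, 0, 0, 1.9, 0, 40, 0, 0, 1.9, 0, 40, 0, 0, 0, 0, 40, 0, 0, -4, 0, 40, 0, 0, -8, 0, 40, 0, 0, -10, 0, 40, 0, 0, -10, 0, 40]
}}

```text
t: 7.0
ee_pos: [0.5689, 0.1276, 0.2218]
ee_rot: [0.008, 1.0, 0.0, 0.003]
contact_force: [0.3, 0.5, 0.3]
gripper_width: 0.402
finger_force: 0.0
```

```bash
cat > wl.py <<'E'
from h import *
import sys
def wrist(n):
    im=get_image("wrist"); cv2.imwrite(f"pics/w{n}.png",im["color"])
    K=im["mtx"]; z=im["range_z"]
    v,u=np.mgrid[:480,:640]; a=(u-K[0,2])/K[0,0]; b=(v-K[1,2])/K[1,1]; r=np.hypot(a,b)+1e-9
    t=np.tan(np.minimum(r,1.45))/r
    w=np.stack([a*t*z,b*t*z,z],-1)@R.from_quat(im["rotation"]).as_matrix().T+im["eye"]; w[z==0]=np.nan
    return im,w
def box(w,x0,x1,y0,y1,z0,z1):
    w=w.reshape(-1,3); w=w[~np.isnan(w[:,0])]
    return w[(w[:,0]>x0)&(w[:,0]<x1)&(w[:,1]>y0)&(w[:,1]<y1)&(w[:,2]>z0)&(w[:,2]<z1)]
E
python3 - <<'E'
from wl import *
im,w=wrist(3)
for n,b in dict(bar=(.5,.65,.10,.155,.106,.15),heeltop=(.5,.65,-.02,.12,.138,.152),hf=(.54,.59,-.01,.03,.08,.13),edge=(.5,.65,-.02,.12,.06,.08)).items():
    q=box(w,*b); print(n,len(q),np.round(np.percentile(q,[2,50,98],axis=0),4).tolist() if len(q) else "")
print("gauge now"); plan_to(.392,-.165,.20,7)
E
python3 gap.py 3
```

```text
bar 1403 [[0.532, 0.1226, 0.1167], [0.5665, 0.1276, 0.1211], [0.6057, 0.1328, 0.123]]
heeltop 4591 [[0.5469, 0.0276, 0.1397], [0.5672, 0.0551, 0.1444], [0.589, 0.0851, 0.1463]]
hf 323 [[0.5402, 0.0138, 0.1174], [0.5468, 0.0182, 0.1194], [0.587, 0.0293, 0.1208]]
edge 3101 [[0.5287, -0.019, 0.0615], [0.5604, 0.091, 0.0691], [0.6023, 0.1192, 0.0799]]
gauge now
shift cm [ 17.11 -29.54   1.91] turn 82.0 yaw 89.0 t 7.05 pos [0.568  0.1274 0.2195] j6 -1.41
scene bar 121 [[0.533, 0.1221, 0.1095], [0.5752, 0.1274, 0.1228], [0.6076, 0.1322, 0.1278]]
scene heeltop 355 [[0.5475, 0.0257, 0.1393], [0.5712, 0.053, 0.146], [0.5909, 0.0838, 0.1505]]
scene heelface 14 [[0.5556, 0.0131, 0.1188], [0.5656, 0.0158, 0.1214], [0.5739, 0.0177, 0.1253]]
scene toeface 107 [[0.5334, -0.2366, 0.0805], [0.5759, -0.2188, 0.0914], [0.5982, -0.2157, 0.1043]]
side bar 66 [[0.5282, 0.1185, 0.1106], [0.5619, 0.1249, 0.1181], [0.6031, 0.131, 0.1243]]
side heeltop 140 [[0.5444, 0.0232, 0.1389], [0.5632, 0.0467, 0.1432], [0.5852, 0.0812, 0.1491]]
side heelface 81 [[0.5556, 0.0064, 0.0814], [0.5649, 0.0135, 0.1083], [0.5747, 0.0281, 0.1295]]
side toeface 28 [[0.5248, -0.2398, 0.0805], [0.5302, -0.2306, 0.0946], [0.5348, -0.2201, 0.1046]]
[ 0.07289634 -0.33841613 -0.53176236] [0.56709958 0.12724151 0.2173666 ]
```

The bar top is back at 0.123 m, so it is fully down, and the gap is about 0.230 m. Next, the gauge.

>>> {"method": "apply_moves", "body": {
  "plan": [3, -5, 1, 8, 60, 6, -10, 1, 16, 60, 9, -15, 1, 24, 60, 12, -20, 1, 32, 60, 15, -25, 1, 40, 60, 17.1, -29.5, 1.9, 48, 60, 17.1, -29.5, 1.9, 56, 60, 17.1, -29.5, 1.9, 64, 60, 17.1, -29.5, 1.9, 72, 60, 17.1, -29.5, 1.9, 80, 60, 17.1, -29.5, 1.9, 82, 60, 17.1, -29.5, 1.9, 82, 60, 17.1, -29.5, 1.9, 82, 60]
}}

```text
t: 8.45
ee_pos: [0.3913, -0.1645, 0.1988]
ee_rot: [0.662, 0.75, -0.0, -0.001]
contact_force: [-0.1, -0.2, 0.5]
gripper_width: 0.598
finger_force: 0.0
```

```bash
cat > g.py <<'E'
from wl import *
im,w=wrist(4)
w[:130]*=1
for n,b in dict(rib=(.33,.46,-.3,-.03,.037,.05),sole=(.33,.46,-.3,-.03,.005,.015)).items():
    q=box(w,*b); print(n,len(q),np.round(np.percentile(q,[2,50,98],axis=0),4).tolist() if len(q) else "", cv2.minAreaRect((q[:,:2]*1000).astype(np.float32)) if len(q)>5 else "")
    for y in np.arange(-.26,-.05,.02):
        s=q[abs(q[:,1]-y)<.005]
        if len(s)>5: print(round(y,2),np.round(np.percentile(s[:,0],[3,97]),4),len(s))
plan_to(.39,-.165,.04,7)
E
python3 g.py
```

```text
rib 2668 [[0.3765, -0.2103, 0.0406], [0.3914, -0.1605, 0.043], [0.4057, -0.1162, 0.0446]] ((391.38482666015625, -163.70504760742188), (22.2741756439209, 99.42266082763672), 8.52647590637207)
-0.2 [0.3875 0.4072] 242
-0.18 [0.3843 0.4044] 261
-0.16 [0.3801 0.4013] 284
-0.14 [0.3775 0.3983] 288
-0.12 [0.3747 0.3957] 296
sole 9335 [[0.3545, -0.2643, 0.0076], [0.3895, -0.1429, 0.0092], [0.4261, -0.0583, 0.0107]] ((391.78533935546875, -163.3687744140625), (56.913719177246094, 219.03097534179688), 8.796168327331543)
-0.26 [0.3823 0.4266] 388
-0.24 [0.3768 0.4302] 502
-0.22 [0.373  0.4278] 322
-0.2 [0.3701 0.4249] 320
-0.18 [0.3675 0.4211] 321
-0.16 [0.3645 0.4183] 322
-0.14 [0.3612 0.4155] 335
-0.12 [0.3581 0.4127] 362
-0.1 [0.3556 0.4092] 627
-0.08 [0.3522 0.4048] 615
-0.06 [0.3507 0.4024] 547
shift cm [-0.04 -0.14 15.9 ] turn 0.1 yaw 7.1 t 8.5 pos [ 0.3915 -0.1646  0.199 ] j6 -0.63
```

View pics/w4.png

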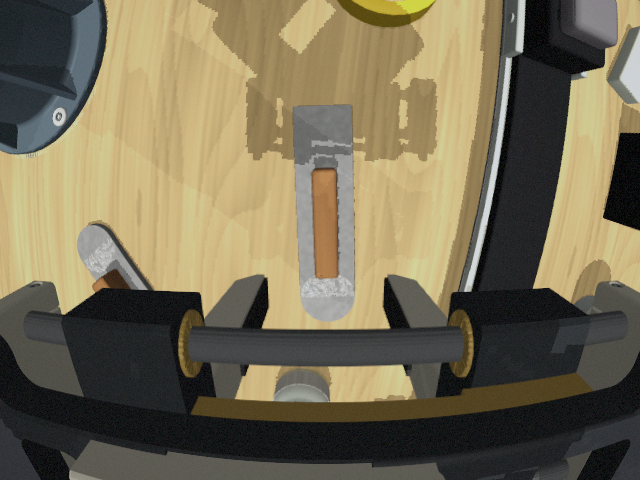

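The wrist view shows the gauge upright, with its square end at (323,110), rib at (325,225) and round end at (327,310). Both fingers are clear of it. Its centre is (0.3915, -0.1637) with a yaw of 8.6°.

>>> {"method": "apply_moves", "body": {
  "plan": [0.1, 0, 5, -1.5, 60, 0.1, 0, 10, -1.5, 60, 0.1, 0, 14, -1.5, 60, 0.1, 0, 16.5, -1.5, 60, 0.1, 0, 17.8, -1.5, 60, 0.1, 0, 18.2, -1.5, 60, 0.1, 0, 18.2, -1.5, 60, 0.1, 0, 18.2, -1.5, 30, 0.1, 0, 18.2, -1.5, 0, 0.1, 0, 18.2, -1.5, 0, 0.1, 0, 18.2, -1.5, 0, 0.1, 0, 18.2, -1.5, 0, 0.1, 0, 18.2, -1.5, 0]
}}

```text
t: 9.8
ee_pos: [0.3916, -0.1638, 0.0179]
ee_rot: [0.652, 0.758, -0.0, 0.0]
contact_force: [-1.9, -0.0, 6.6]
gripper_width: 0.235
finger_force: 30.0
```

>>> {"method": "apply_moves", "body": {
  "plan": [0, 0, -2, 0, 0, 0, 0, -5, 0, 0, 0, 0, -8, 0, 0, 0, 0, -11, 0, 0, 0, 0, -14, 0, 0, 0, 0, -15, 0, 0, 0, 0, -15, 0, 0]
}}

```text
t: 10.5
ee_pos: [0.392, -0.1639, 0.1681]
ee_rot: [0.653, 0.758, 0.0, 0.001]
contact_force: [0.5, 0.4, -2.6]
gripper_width: 0.237
finger_force: 30.0
```

```bash
python3 - <<'E'
from h import *
print(arm.sense()["gripper_width"],arm.sense()["contact_force"])
plan_to(.565,-.1025,.168,-1)
# centreline from fresh scene/side clouds
for c in ["scene","side"]:
    w=np.load(c+"3.npz")["w"].reshape(-1,3); w=w[~np.isnan(w[:,0])]
    q=w[(abs(w[:,0]-.565)<.06)&(w[:,1]>-.2)&(w[:,1]<.0)&(abs(w[:,2]-.07)<.008)]
    ys,m=[],[]
    for y in np.arange(-.19,-.01,.01):
        s=q[abs(q[:,1]-y)<.006][:,0]
        if len(s)>20: ys.append(y); m.append([np.percentile(s,3),np.percentile(s,97)])
    m=np.array(m)
    for k in (0,1): f=np.polyfit(ys,m[:,k],1); print(c,"slope deg",np.degrees(f[0]),"x@-.1",np.polyval(f,-.1))
E
```

```text
0.2368724524878853 [ 0.48377389  0.42193721 -2.5587597 ]
shift cm [ 3.51 18.02  0.03] turn 9.5 yaw 8.5 t 10.5 pos [ 0.392  -0.1639  0.1681] j6 -0.65
scene slope deg 0.36638146374370795 x@-.1 0.5377359284392388
scene slope deg 0.8770818737688068 x@-.1 0.5954029592554014
side slope deg 0.7546427227131305 x@-.1 0.5334704084006484
side slope deg 4.120210546719492 x@-.1 0.5884991308410069
```

>>> {"method": "apply_moves", "body": {
  "plan": [1.5, 3, 0, 3, 0, 3, 6, 0, 6, 0, 3.5, 9, 0, 9.5, 0, 3.5, 12, 0, 9.5, 0, 3.5, 15, 0, 9.5, 0, 3.5, 17, 0, 9.5, 0, 3.5, 18, 0, 9.5, 0, 3.5, 18, 0, 9.5, 0, 3.5, 18, 0, 9.5, 0]
}}

```text
t: 11.4
ee_pos: [0.5634, -0.1024, 0.1666]
ee_rot: [0.713, 0.701, -0.001, -0.001]
contact_force: [-0.1, 0.8, -2.5]
gripper_width: 0.23
finger_force: 30.0
```

```bash
python3 - <<'E'
from wl import *
im,w=wrist(5)
q=box(w,.5,.63,-.25,.04,.152,.168)
print("sole",len(q), cv2.minAreaRect((q[:,:2]*1000).astype(np.float32)) if len(q)>5 else "")
for y in np.arange(-.2,.0,.02):
    s=q[abs(q[:,1]-y)<.005]
    if len(s)>5: print(round(y,2),np.round(np.percentile(s[:,0],[3,97]),4),np.round(np.median(s[:,2]),4))
q=box(w,.5,.63,0,.1,.135,.15); print("heeltop",len(q), cv2.minAreaRect((q[:,:2]*1000).astype(np.float32)))
im=get_image("scene"); w=cloud(im); cv2.imwrite("pics/s5.png",im["color"][150:390,220:540].repeat(2,0).repeat(2,1))
q=box(w,.5,.63,-.25,.04,.152,.170); print("scene sole",len(q), cv2.minAreaRect((q[:,:2]*1000).astype(np.float32)))
plan_to(.5655,-.1025,.09,-1)
E
```

```text
sole 21285 ((564.7952880859375, -83.9515151977539), (183.9646453857422, 56.72625732421875), 89.19134521484375)
-0.18 [0.5424 0.585 ] 0.1574
-0.16 [0.5435 0.5832] 0.1579
-0.1 [0.5369 0.5924] 0.1577
-0.08 [0.538  0.5919] 0.1578
-0.06 [0.5382 0.5922] 0.1578
-0.04 [0.5395 0.5916] 0.1578
-0.02 [0.5397 0.5919] 0.1578
heeltop 3588 ((568.9467163085938, 35.02117156982422), (46.58839797973633, 24.211898803710938), 0.30615830421447754)
scene sole 818 ((563.4454956054688, -87.63260650634766), (252.4713897705078, 59.631736755371094), 89.25127410888672)
shift cm [0.01 0.21 7.73] turn 0.0 yaw -1.0 t 11.5 pos [ 0.5635 -0.1026  0.1673] j6 -0.24
```

View pics/w5.png

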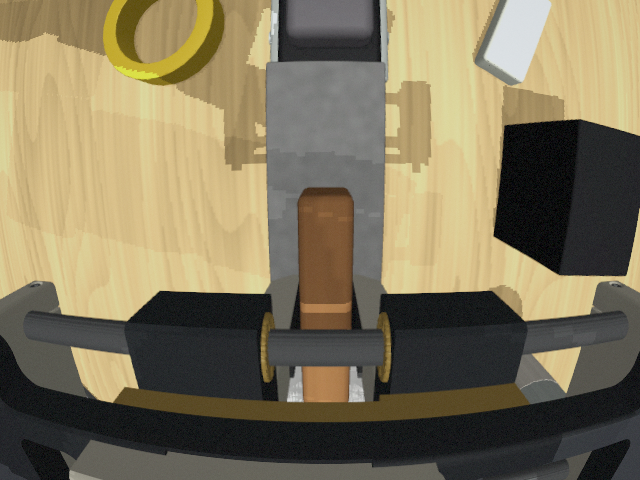

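The wrist view shows the held gauge lined up with the heel piece: sole edges at columns 267 and 385, heel block at columns 280–382. The square end, at row 62, is just clear of the heel face. I'll lower it.

>>> {"method": "apply_moves", "body": {
  "plan": [0, 0.1, 2, 0, 0, 0, 0.1, 4, 0, 0, 0, 0.1, 5.5, 0, 0, 0, 0.1, 6.5, 0, 0, 0, 0.1, 7, 0, 0, 0, 0.1, 7.3, 0, 0, 0, 0.1, 7.5, 0, 0, 0, 0.1, 7.7, 0, 0, 0, 0.1, 7.7, 0, 0]
}}

```text
t: 12.4
ee_pos: [0.5655, -0.1025, 0.0907]
ee_rot: [0.713, 0.701, 0.0, 0.0]
contact_force: [-0.1, -0.5, -2.6]
gripper_width: 0.238
finger_force: 30.0
```

>>> {"method": "apply_moves", "body": {
  "plan": [0, 0, 0.1, 0, 0, 0, 0, 0.1, 0, 0, 0, 0, 0.2, 0, 0, 0, 0, 0.2, 0, 0]
}}

```text
t: 12.8
ee_pos: [0.5654, -0.1024, 0.0886]
ee_rot: [0.713, 0.701, -0.0, -0.0]
contact_force: [0.3, 0.0, -2.8]
gripper_width: 0.234
finger_force: 30.0
```

>>> {"method": "apply_moves", "body": {
  "plan": [0, 0, 0.1, 0, 0, 0, 0, 0.1, 0, 0, 0, 0, 0.2, 0, 0, 0, 0, 0.2, 0, 0]
}}

```text
t: 13.2
ee_pos: [0.5656, -0.1025, 0.0879]
ee_rot: [0.713, 0.701, 0.0, 0.0]
contact_force: [-6.3, 1.1, 13.6]
gripper_width: 0.235
finger_force: 30.0
```

Contact with the plate. I'll release and retreat.

>>> {"method": "apply_moves", "body": {
  "plan": [0, 0, -0.1, 0, 0, 0, 0, -0.1, 0, 30, 0, 0, -0.1, 0, 60, 0, 0, -0.1, 0, 60, 0, 0, -0.1, 0, 60, 0, 0, -0.1, 0, 60, 0, 0, -2, 0, 60, 0, 0, -5, 0, 60, 0, 0, -10, 0, 60, 0, 0, -14, 0, 60, 0, 0, -18, 0, 60, 0, 0, -18, 0, 60, 0, 0, -18, 0, 60]
}}

```text
t: 14.5
ee_pos: [0.5655, -0.1025, 0.2669]
ee_rot: [0.713, 0.701, 0.0, 0.0]
contact_force: [0.1, -0.5, -0.3]
gripper_width: 0.598
finger_force: 0.0
```

```bash
python3 - <<'E'
from wl import *
im,w=wrist(6)
q=box(w,.5,.63,-.25,.04,.076,.084)
print("sole",len(q), cv2.minAreaRect((q[:,:2]*1000).astype(np.float32)),np.percentile(q,[1,50,99],axis=0).round(4).tolist())
for y in np.arange(-.2,.02,.02):
    s=q[abs(q[:,1]-y)<.005]
    if len(s)>5: print(round(y,2),np.round(np.percentile(s[:,0],[3,97]),4),np.round(np.median(s[:,2]),4))
q=box(w,.5,.63,-.22,.0,.064,.0735);print("plate",[(round(y,2),np.percentile(q[abs(q[:,1]-y)<.01][:,0],[2,98]).round(4).tolist()) for y in (-.2,-.15,-.1,-.05,-.01)])
q=box(w,.5,.63,.10,.155,.106,.15); print("bar",np.percentile(q,[2,50,98],axis=0).round(4).tolist() if len(q) else "")
im=get_image("scene"); cv2.imwrite("pics/s6.png",cv2.resize(im["color"][190:370,220:490],None,fx=2.9,fy=2.9,interpolation=cv2.INTER_CUBIC))
E
python3 gap.py 6
```

```text
sole 10158 ((568.8914794921875, -90.52590942382812), (260.8275146484375, 79.97161102294922), 89.96622467041016) [[0.5323, -0.2173, 0.0772], [0.5669, -0.076, 0.0792], [0.6051, 0.0325, 0.0824]]
-0.2 [0.544  0.5867] 0.0793
-0.18 [0.5395 0.5918] 0.0792
-0.16 [0.5391 0.5927] 0.0792
-0.14 [0.5394 0.5932] 0.0793
-0.12 [0.5397 0.5929] 0.0793
-0.1 [0.5402 0.5936] 0.0791
-0.08 [0.5407 0.5937] 0.0791
-0.06 [0.5404 0.5938] 0.0791
-0.04 [0.5412 0.5948] 0.0791
-0.02 [0.5416 0.5941] 0.079
-0.0 [0.5421 0.5943] 0.0791
plate [(-0.2, [0.5356, 0.5948]), (-0.15, [0.5365, 0.5955]), (-0.1, [0.5373, 0.5965]), (-0.05, [0.5378, 0.5977]), (-0.01, [0.5378, 0.5973])]
bar 
scene bar 120 [[0.5336, 0.122, 0.1108], [0.5744, 0.1274, 0.1229], [0.6079, 0.132, 0.1282]]
scene heeltop 359 [[0.5473, 0.0257, 0.1399], [0.571, 0.0529, 0.146], [0.591, 0.0843, 0.1505]]
scene heelface 54 [[0.5557, -0.0191, 0.0803], [0.5654, -0.005, 0.0831], [0.5745, 0.0173, 0.1237]]
scene toeface 166 [[0.5364, -0.2363, 0.0801], [0.5691, -0.2172, 0.0851], [0.5977, -0.1909, 0.1037]]
side bar 68 [[0.53, 0.118, 0.1107], [0.5613, 0.1248, 0.1183], [0.602, 0.1322, 0.1236]]
side heeltop 147 [[0.541, 0.0225, 0.1383], [0.562, 0.0464, 0.1428], [0.5858, 0.083, 0.1481]]
side heelface 86 [[0.5555, -0.0116, 0.0803], [0.5652, 0.0133, 0.1063], [0.5744, 0.0276, 0.1271]]
side toeface 39 [[0.525, -0.2388, 0.0806], [0.5311, -0.2269, 0.0874], [0.5533, -0.192, 0.1039]]
[0.30510328 0.40754094 0.42233278] [ 0.56492927 -0.10232745  0.26511767]
```

View pics/w6.png

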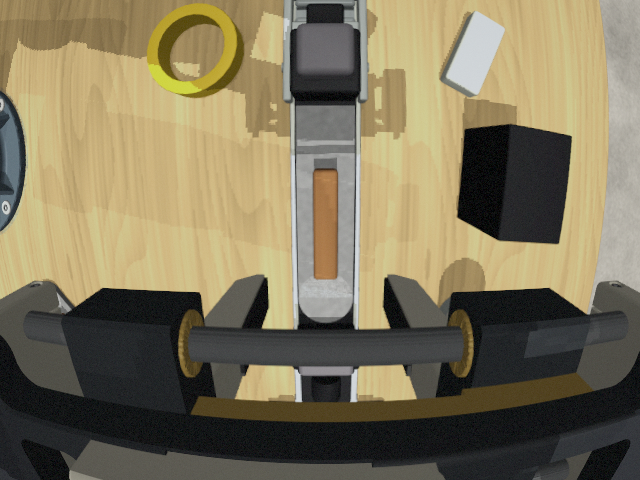

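View pics/s6.png

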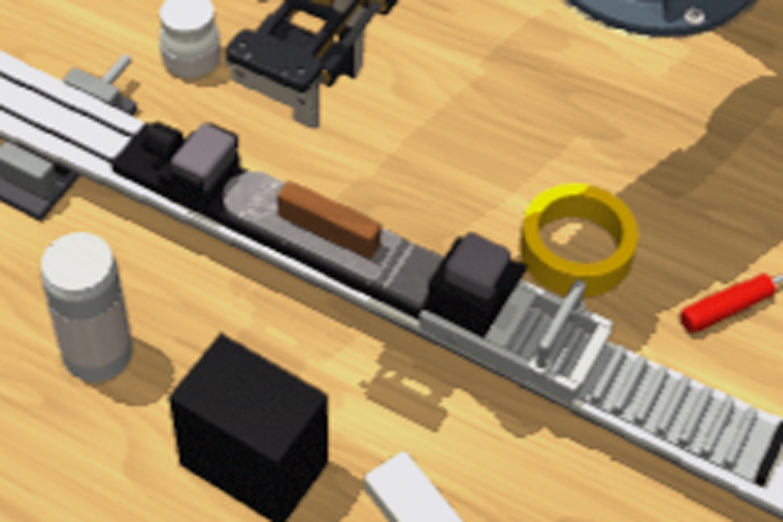

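Both views show the gauge flat and centred between the toe and heel pieces, round end at the toe. Its edges run parallel to the plate's, and the bar top is back at its fully down height (0.123 m). The bystanders look undisturbed. Handing in.

```bash
python3 -c "
from station import arm
print(arm.close_job())"
```

```text
the job is handed in; nothing more can be done
None
```

The job is handed in, with no verdict shown: the heel piece was slid seven notches to a gap of about 230 mm with its bar fully down, and the gauge lies flat, straight and let go on the base plate with its round end at the toe piece.

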